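# Load a glass slide carrier under the sprung clips of an inspection stage

## Robot

A 7-joint arm with a two-finger parallel gripper is mounted at the origin on a cart in front of the work surface, level with it; the furniture and walls round the work are solid. World frame = base frame: x ahead of the robot, y to its left, z up, the work surface at z = 0. Lengths are in m, angles in rad, forces in N, time in s.
With the tool pointing down it reaches from about 0.4 to 0.875 m from the base axis. Payload 6.5 kg.
Tool frame: the origin (TCP) lies at the very end of the fingers, on their centre line; the grasp point (between the pads) lies ctrl.tcp_to_grasp behind it (ctrl.tcp_to_grasp is the distance from the TCP to the grasp point, in m); z points along the fingers, y is the line along which they close (so a half turn about z gives the same grasp; the last joint's range is limited). The gripper opens to 85 mm and grips with 20 to 120 N. Pads are 22 mm wide; open, the fingers measure 114 mm over their backs; the gripper's body (76 mm by 85 mm) begins 54 mm behind the grasp point. The pads swing forward as they close: fully open they stand 13 mm farther back than shut.
Start: joints at [1.155, 0.536, -0.004, 1.538, 0.003, 1.067, -0.071], TCP at [0.223, -0.611, 0.209] pointing down, gripper open.
Joint ranges: [-2.7, 2.7], [-0.37, 2.16], [-1.27, 1.26], [0.24, 2.4], [-1.31, 4.45], [0.19, 1.91], [-2.76, 2.76]. Speed limits (rad/s): [2.39, 2.39, 3.14, 3.14, 3.14, 3.14, 3.14].

## Interface

Orientations are given as a rotation vector (axis times angle).
In Python, from workcell import ctrl gives the robot as it stands.
- The arm moves only by the shell command python3 -m creep 'ROWS' [FORCE]. ROWS is JSON, a list of rows, each an object of numbers: "fingers": the closure, from 0 (fully open) to 1 (shut); "tx", "ty", "tz": the shift along the tool's x, y, z in units of 120 mm (1.0 is 120 mm); "rx", "ry", "rz": the turn, a rotation vector about the tool's x, y, z in units of pi rad (1.0 is pi rad). A call has 1 to 8 rows; each row is the pose to reach, as a shift and turn from the pose commanded when the call began, along the tool's axes at that moment, turning the shorter way round; what a row does not reach only later rows make up. A row lasts 1/12 s, in which the tool goes at most 41.7 mm and 7.16 degrees, less where a joint would pass 70% of its speed; a pose out of reach is approached as far as the arm can. A call with a number of a shift or a turn outside -1 to 1 is refused whole. A call with a gripper value outside its range is refused whole. The fingers move at their own pace and stop on an object; FORCE is the grip in N (left out, the last holds). Time passes only in rows, so rows that repeat a pose let the fingers close. It gives the time, the measured TCP pose, the force, the opening and the grip force at its end, in the units of the state.
- ctrl.state(): the state, without advancing time (a new reading comes with each control period).
- ctrl.get_image(name): name is "scene" or "top"; returns the picture (480x640x3 uint8, red, green, blue); there is no depth.
- ctrl.calibration(name): a dict with "intrinsics" (3x3 intrinsics, pixels), "cam_to_world" (4x4, takes a point from camera to world coordinates). Camera axes: x right, y down, z forward; pixel columns grow to the right and rows downward; lengths in m; the calibration is good to about 2 mm. A picture is of the moment at which its call begins. calibration takes no time and is no camera call.
- ctrl.close_job(): hands the job in; it is judged then, once.
Trained networks look in the newest picture that a camera, given by its name, has taken for a name from the list of things; names that differ only in an ending like _2 or _b are one class to them, and where a whole thing is asked for, a point or a joint stands for the part that bears it (a point fixed in the world has none). Each returns a list of dicts, best first, with "confidence" (0 to 1); they miss things now and then, are a little off and sometimes report something else, mostly with a low value. They report only what shows in the picture. A call takes as long as a camera call. They do not tell look-alikes from the thing itself.
- ctrl.boxes_of(camera, query): "extent" ([left, top, width, height] in pixels, round what is visible of it).
The state is a dict: "time": time; "q": joint angles; "dq": joint speeds; "tau": joint torques, N m; "eef_pos": TCP position; "eef_rot": TCP orientation; "contact_force": force on the tool from outside, world axes, zero at the start; "wrist_torque": the same for the moment, N m; "width": finger opening in m; "finger_force": force on a finger pad.
Only numpy, scipy, OpenCV 4.12 (cv2) and the standard library are available. Lean on these libraries where they do the work, as an engineer would, in place of code of your own. Each camera call takes 0.05 s, during which the arm holds its last target. There are 200 camera calls.

## Task

Set the loose glass slide carrier flat on the open front of the inspection stage with its blue grip fin (the part to hold it by) towards the stage's open end, then slide it along the bed under the two sprung clips, so that both noses ride up on it and snap down into its notches in front of the blue shoulders. Handle it gently: never press it hard on the stage, and do not force it on once the shoulders meet the noses, keep it roughly level and do not touch the stage or the clips with the gripper. Leave it there released, and leave the petri dish, the dropper bottle and the sample bottle alone.

Things in the scene. Friction and masses are not known exactly. Their poses are not given: they have to be found in the camera images.
- carrier: Loose slide carrier, 0.09 to 0.16 kg: aluminium frame with a glass pane and a white disc, 140 mm long (x = -60 to +80), 64 wide (y), 4 thick. Origin: on its underside; +x to its bevelled leading end, z up. On top along each long side (10 mm wide, centred at y = +-27) a steel land: front ramp from x = +80 up to +68, level at 8 mm over the underside to x = +36, sloping down to the notch at x = +31.
- carrier_notch (a point): Middle line of the carrier at the notches, x = +28.5 of the carrier, 4 mm over its underside (notch floor). Each notch lies between the land's slope (x = +31) and the upright face of a blue shoulder (x = +24.5, 12 mm high over the underside). A clip nose (4 mm radius) snapped in and touching the shoulder has its axis at this x.
- carrier_fin (a point): Point on the blue upright grip fin of the carrier, at carrier x = -38, y = 0, 24 mm over the underside. The fin is 26 mm long (x), 14 thick (y: grip it across this) and stands from 4 to 34 mm over the underside.
- stage_bed (a point): Point on the middle line of the slick bed of the fixed grey inspection stage, 14 mm over the bench; 265 mm long (x = -115 to +150), 116 wide. x is the sliding direction, from the open end (-115) to the clips; z up. Fences 6 mm high: inner faces y = +-42 from x = -115 to +10, tapering to +-33.5 at +40, then straight to +79. A dark cross bar (20 mm high, knobs 30) (at x = +110 to +136) bears the clips. A carrier at x = -55 is clear of them.
- stage_throat (a point): Narrow end of the fence taper: x = +40 on the stage, on the bed's middle line. The clip noses (brass cylinders across the bed, 4 mm radius, y = +-27, axis 7.4 mm over the bed) lie somewhere from 0 to 26 mm beyond this point: the bar was clamped anywhere in its slot and that setting is NOT measured. The carrier's origin therefore comes home at stage_bed x = +11.5 to +37.5 mm.
- clip_left (a joint): Left (+y) clip, hinged 60 mm beyond its nose: angle in rad, 0 = down with nothing under it (stop), grows as the nose rises; about 0.077 riding on a land, about 0.01 when snapped into a notch. Presses with 1.3 N down, 2 N raised. Riding up takes about 4 to 8 N of push (more if the carrier is pressed down) for both clips, sliding on with the noses on the lands 1 to 3 N; the shoulders then stop the carrier dead against the noses.
- clip_right (a joint): Right (-y) clip: the same.
- petri_dish: Open petri dish with red agar, 90 mm wide, 16 high, standing behind the work; origin centre of underside. Leave alone.
- dropper: Small brown dropper bottle with black top, 33 mm wide, 100 high, standing behind the work; origin centre of underside. Leave alone.
- sample_bottle: White sample bottle with blue cap, 51 mm wide, 100 high, standing behind the work; origin centre of underside. Leave alone.
Things that resemble listed ones, but are neither listed nor needed, are in the scene too. Leave any brown or purple look-alike of the carrier alone.

How it is judged:
On the way, in this order (a step that is already met when the one before it is completed fails the run):
1. the carrier lies flat on the bed in front of the clips, pointing along the stage, leading end to the clips (z of carrier in the frame of stage_bed between -0.003 and 0.003 m and angle between the x axis of carrier and the x axis of stage_bed, either way round below 0.12 rad and x of carrier in the frame of stage_bed between -0.09 and -0.042 m and y of carrier in the frame of stage_bed between -0.011 and 0.011 m and x of carrier_fin in the frame of stage_bed below -0.07 m), for 0.1 s.
2. both clip noses ride on the lands of the carrier (value of joint each of clip_left, clip_right above 0.058 rad and z of carrier in the frame of stage_bed between -0.003 and 0.003 m), for 0.05 s.
At the end, for the whole second after the job is handed in: The carrier lies flat on the bed (within 3 mm), pointing along the stage (within 0.05 rad), home between x = +8 and +41 mm on the stage, both clips snapped down into its notches (below 0.026 rad), at rest and released (z of carrier in the frame of stage_bed between -0.003 and 0.003 m and x of carrier in the frame of stage_bed between 0.008 and 0.041 m and value of joint each of clip_left, clip_right below 0.026 rad and angle between the x axis of carrier and the x axis of stage_bed, either way round below 0.05 rad and linear speed of carrier below 0.01 m/s); the robot touches nothing.
It fails at once if the carrier is pressed or jammed against the stage or its clips with more than 30 N (contact force between carrier and stage above 30 N).
It fails at once if the gripper or arm touches the stage or the clips (over 2 N) (contact force between any of the fingers, the arm and stage above 2 N).
It fails at once if the carrier is tilted by more than 0.5 rad (angle between carrier's own z axis and vertical above 0.5 rad).
It fails at once if a bystander (petri dish, dropper bottle, sample bottle) is moved by more than 20 mm (distance of any of petri_dish, dropper, sample_bottle from where it was at the start of the episode above 0.02 m).
It also fails if it takes over 64 s, if anything falls off the work surface, if the arm or the gripper's body presses on something with over 40 N, if the wrist force passes 120 N, or if a joint passes its speed limit or range.

## Working session

There is one attempt and no reset: what is moved stays moved. The work goes in short steps, Python scripts to look and compute and a shell command to move; the robot and the scene stay as the last step left them, time stands still between calls to the robot, and variables do not carry over. Pictures are saved under pics/ and viewed, at most 11 in all, crops included, and the job is handed in when it is done.

```bash
mkdir -p pics
python3 - <<'E'
from workcell import ctrl
import cv2,numpy as np
for n in("scene","top"):
    im=ctrl.get_image(n); cv2.imwrite(f"pics/{n}0.png",im[:,:,::-1])
    c=ctrl.calibration(n); print(n,np.round(c["intrinsics"],1).tolist(),np.round(c["cam_to_world"],4).tolist())
    for q in("carrier","carrier_fin","stage_bed","clip_left","petri_dish","dropper","sample_bottle"):
        print(q,[(round(d["confidence"],2),np.round(d["extent"]).tolist()) for d in ctrl.boxes_of(n,q)[:4]])
s=ctrl.state();print(s,ctrl.tcp_to_grasp)
E
```

```text
scene [[440.0, 0.0, 320.6], [0.0, 440.0, 240.8], [0.0, 0.0, 1.0]] [[-0.7958, -0.4431, 0.4128, 0.2465], [-0.6055, 0.5979, -0.5253, 0.4299], [-0.0141, -0.6679, -0.7441, 0.7086], [0.0, 0.0, 0.0, 1.0]]
carrier [(0.91, [431.0, 217.0, 69.0, 28.0]), (0.86, [366.0, 283.0, 76.0, 36.0]), (0.69, [346.0, 209.0, 63.0, 45.0])]
carrier_fin [(0.91, [341.0, 213.0, 71.0, 43.0]), (0.76, [366.0, 284.0, 75.0, 36.0]), (0.62, [430.0, 219.0, 66.0, 23.0])]
stage_bed [(0.84, [196.0, 282.0, 159.0, 111.0])]
clip_left [(0.51, [213.0, 325.0, 34.0, 19.0])]
petri_dish [(0.76, [224.0, 211.0, 38.0, 34.0])]
dropper [(0.59, [188.0, 231.0, 22.0, 44.0])]
sample_bottle [(0.87, [268.0, 161.0, 25.0, 45.0]), (0.23, [343.0, 206.0, 68.0, 51.0]), (0.18, [234.0, 303.0, 26.0, 12.0])]
top [[470.2, 0.0, 314.8], [0.0, 470.2, 232.1], [0.0, 0.0, 1.0]] [[-0.0176, -0.9837, 0.1792, 0.4362], [-0.9998, 0.0188, 0.005, -0.0545], [-0.0083, -0.1791, -0.9838, 0.9743], [0.0, 0.0, 0.0, 1.0]]
carrier [(0.86, [355.0, 225.0, 35.0, 69.0]), (0.83, [394.0, 296.0, 72.0, 77.0]), (0.81, [284.0, 293.0, 62.0, 72.0])]
carrier_fin [(0.87, [355.0, 229.0, 36.0,
[... 313 characters left out ...]
.0])]
{'time': 0.8, 'q': array([ 1.15479483,  0.53633378, -0.00441903,  1.53789947,  0.00259792,
        1.06729148, -0.07120035]), 'dq': array([-0.0002706 , -0.00143272,  0.00038124,  0.00217697, -0.00048094,
        0.00150313, -0.0008676 ]), 'tau': array([-5.93719233e-04, -5.83283365e+01,  1.04725275e+00, -2.59430945e+01,
        1.23325308e-02,  1.68192098e-03, -1.96747322e-05]), 'eef_pos': array([ 0.22277615, -0.61063621,  0.20913286]), 'eef_rot': array([3.09357532e+00, 5.46736335e-01, 1.45782880e-06]), 'contact_force': array([-0.91248073, -0.30999557, -0.33084189]), 'wrist_torque': array([-0.06830237,  0.02702997, -0.02488313]), 'finger_force': 0.0, 'width': 0.08526786381350139} 0.0187
```

View pics/top0.png

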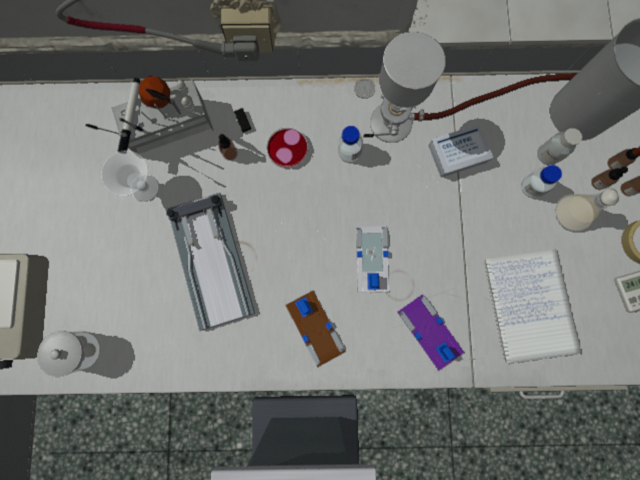

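View pics/scene0.png

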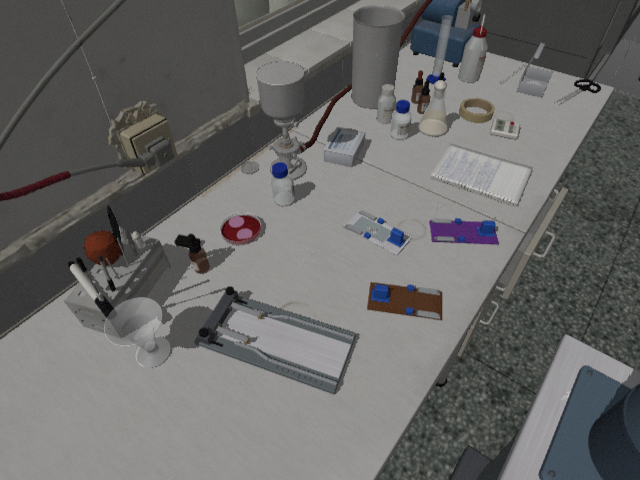

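The top view shows three candidates: aluminium/glass at (373,259), brown at (316,328) and purple at (431,332). The aluminium frame with glass fits the description, and the other two are the look-alikes. The stage runs from its open end (225,325) to the clip bar (195,208). I'll confirm with an enlarged crop.

Run:
```python
import cv2,numpy as np
im=cv2.imread("pics/top0.png")
a=cv2.resize(im[190:340,160:260],None,fx=4,fy=4,interpolation=cv2.INTER_CUBIC)
b=cv2.resize(im[220:300,345:400],None,fx=7,fy=7,interpolation=cv2.INTER_CUBIC)
o=np.zeros((600,790,3),np.uint8);o[:600,:400]=a;o[:560,400:785]=b
cv2.imwrite("pics/crop0.png",o)
```

```text
(no output)
```

View pics/crop0.png

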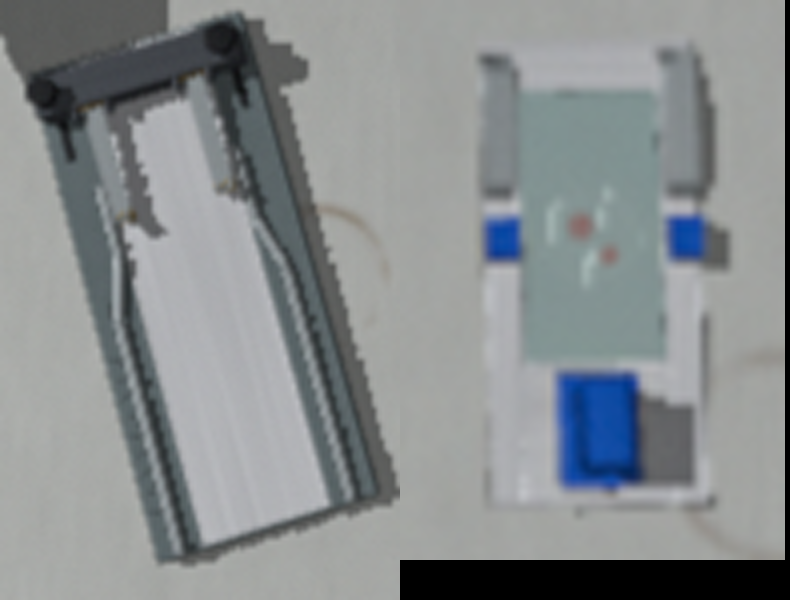

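Confirmed: the crop shows the aluminium carrier with its glass pane, fin at the lower end and lands at the upper end. The clip noses are at about crop (125,217) and (222,187). Next I'll fit the planar poses.

```bash
cat > h.py <<'E'
from workcell import ctrl
import numpy as np
from scipy.optimize import least_squares
from scipy.spatial.transform import Rotation as R
def w2p(P,cam="top"):
    c=ctrl.calibration(cam);T=np.linalg.inv(c["cam_to_world"]);p=(np.c_[P,np.ones(len(P))]@T.T)[:,:3]@c["intrinsics"].T
    return p[:,:2]/p[:,2:]
def fit(obj,px,x0,z0,cam="top"):
    obj=np.array(obj,float)/1000;px=np.array(px,float)
    def wr(v):
        c,s=np.cos(v[2]),np.sin(v[2]);return np.c_[v[0]+c*obj[:,0]-s*obj[:,1],v[1]+s*obj[:,0]+c*obj[:,1],obj[:,2]+z0]
    r=least_squares(lambda v:(w2p(wr(v),cam)-px).ravel(),x0,loss="soft_l1")
    return r.x,(w2p(wr(r.x),cam)-px).round(1)
E
python3 - <<'E'
from h import *
S=lambda u,v:(160+u/4-.4,190+v/4-.4); C=lambda u,v:(345+u/7-.43-400/7,220+v/7-.43)
# stage: outer corners on top, noses' mean
r=fit([(-115,58,0),(-115,-58,0),(150,-58,0),(10,42,6),(40,33.5,6),(40,-33.5,6),(10,-42,6)],
 [S(160,555),S(378,493),S(243,15),S(125,320),S(118,250),S(255,222),S(290,268)],[.5,.2,.2],.014);print(r)
v=r[0]
c=fit([(-38,0,34),(-60,32,4),(-60,-32,4),(31,32,4),(24.5,27,12),(24.5,-27,12),(80,27,4),(80,-27,4)],
 [C(610,428),C(490,503),C(712,500),C(485,192),C(503,216),C(687,216),C(498,52),C(680,48)],[.45,-.15,0],0);print(c)
cx,cy,t=c[0];print("fin",cx-.038*np.cos(t),cy-.038*np.sin(t))
a,b,t=v;print("target x=-65",a-.065*np.cos(t),b-.065*np.sin(t))
print(R.from_rotvec(ctrl.state()["eef_rot"]).as_matrix().round(4).tolist())
E
```

```text
(array([0.54125048, 0.16141832, 0.2819688 ]), array([[-0.3,  2.4],
       [ 0.9,  0.6],
       [ 0.4, -1.5],
       [-0.2, -0.9],
       [ 2. ,  1.4],
       [-0.8, -1.2],
       [-1.7, -0.1]]))
(array([ 0.54603353, -0.16786966, -0.01569629]), array([[ 0. , -0.6],
       [ 0.1,  0.6],
       [-0.4,  1. ],
       [-0. ,  1.1],
       [ 0.2,  0.2],
       [ 0.1,  0.1],
       [ 0.1, -2. ],
       [-0.2, -1.5]]))
fin 0.5080382144458477 -0.16727322115309712
target x=-65 0.47881736487578463 0.14333225400881894
[[0.9394, 0.3428, 0.0], [0.3428, -0.9394, -0.0001], [-0.0, 0.0001, -1.0]]
```

```bash
python3 -m creep '[{"tx":0.3,"ty":-0.23},{"tx":0.6,"ty":-0.46},{"tx":1,"ty":-0.76},{"tx":1,"ty":-0.76}]' && python3 -m creep '[{"tx":0.3,"ty":-0.23},{"tx":0.6,"ty":-0.46},{"tx":1,"ty":-0.76},{"tx":1,"ty":-0.76}]' && python3 -m creep '[{"tx":0.3,"ty":-0.23},{"tx":0.6,"ty":-0.46},{"tx":1,"ty":-0.76},{"tx":1,"ty":-0.76}]' && python3 -m creep '[{"tx":0.2,"ty":-0.2,"rz":0.035},{"tx":0.5,"ty":-0.38,"rz":0.07},{"tx":0.5,"ty":-0.38,"rz":0.1},{"tx":0.5,"ty":-0.38,"rz":0.1164},{"tx":0.5,"ty":-0.38,"rz":0.1164}]'
```

```text
invalid input at $[0]: expected keys fingers, tx, ty, tz, rx, ry, rz
```

Run:
```python
from h import *
s=ctrl.state();p=s["eef_pos"];M=R.from_rotvec(s["eef_rot"]).as_matrix()
print(s["time"],p,M.round(4).tolist(),s["contact_force"])
print((M.T@(np.array([.508,-.1673,.04])-p)/.12).round(3))
```

```text
0.8 [ 0.22277615 -0.61063621  0.20913286] [[0.9394, 0.3428, 0.0], [0.3428, -0.9394, -0.0001], [-0.0, 0.0001, -1.0]] [-0.91248073 -0.30999557 -0.33084189]
[ 3.499 -2.656  1.409]
```

```bash
python3 -m creep '[{"fingers":0.4,"tx":0.3,"ty":-0.23,"tz":0,"rx":0,"ry":0,"rz":0},{"fingers":0.4,"tx":0.6,"ty":-0.46,"tz":0,"rx":0,"ry":0,"rz":0},{"fingers":0.4,"tx":0.9,"ty":-0.68,"tz":0,"rx":0,"ry":0,"rz":0},{"fingers":0.4,"tx":1,"ty":-0.76,"tz":0,"rx":0,"ry":0,"rz":0}]' 30 && python3 -m creep '[{"fingers":0.4,"tx":0.3,"ty":-0.23,"tz":0,"rx":0,"ry":0,"rz":0},{"fingers":0.4,"tx":0.6,"ty":-0.46,"tz":0,"rx":0,"ry":0,"rz":0},{"fingers":0.4,"tx":0.9,"ty":-0.68,"tz":0,"rx":0,"ry":0,"rz":0},{"fingers":0.4,"tx":1,"ty":-0.76,"tz":0,"rx":0,"ry":0,"rz":0}]' && python3 -m creep '[{"fingers":0.4,"tx":0.3,"ty":-0.23,"tz":0,"rx":0,"ry":0,"rz":0},{"fingers":0.4,"tx":0.6,"ty":-0.46,"tz":0,"rx":0,"ry":0,"rz":0},{"fingers":0.4,"tx":0.9,"ty":-0.68,"tz":0,"rx":0,"ry":0,"rz":0},{"fingers":0.4,"tx":1,"ty":-0.76,"tz":0,"rx":0,"ry":0,"rz":0}]' && python3 -m creep '[{"fingers":0.4,"tx":0.25,"ty":-0.2,"tz":0,"rx":0,"ry":0,"rz":0.035},{"fingers":0.4,"tx":0.5,"ty":-0.38,"tz":0,"rx":0,"ry":0,"rz":0.07},{"fingers":0.4,"tx":0.5,"ty":-0.38,"tz":0.2,"rx":0,"ry":0,"rz":0.1},{"fingers":0.4,"tx":0.5,"ty":-0.38,"tz":0.5,"rx":0,"ry":0,"rz":0.1164},{"fingers":0.4,"tx":0.5,"ty":-0.38,"tz":0.8,"rx":0,"ry":0,"rz":0.1164},{"fingers":0.4,"tx":0.5,"ty":-0.38,"tz":0.8,"rx":0,"ry":0,"rz":0.1164}]'
python3 - <<'E'
from h import *
s=ctrl.state();p=s["eef_pos"];M=R.from_rotvec(s["eef_rot"]).as_matrix()
print(s["time"],p,M.round(4).tolist(),s["contact_force"],s["width"])
print((M.T@(np.array([.508,-.1673,.009])-p)/.12).round(3))
import cv2
im=ctrl.get_image("scene")[:,:,::-1]; cv2.imwrite("pics/s1.png",cv2.resize(im[130:310,290:530],None,fx=3,fy=3,interpolation=cv2.INTER_CUBIC))
E
```

```text
time: 1.13
eef_pos: [0.3073, -0.4798, 0.2091]
eef_rot: [-3.091, -0.552, -0.003]
contact_force: [0.8, -0.4, 0.5]
width: 0.0511
finger_force: 0.0
time: 1.47
eef_pos: [0.3884, -0.3528, 0.2094]
eef_rot: [-3.092, -0.553, -0.003]
contact_force: [-0.2, 0.1, -0.3]
width: 0.0513
finger_force: 0.0
time: 1.8
eef_pos: [0.4697, -0.2257, 0.2095]
eef_rot: [-3.092, -0.553, -0.003]
contact_force: [0.8, -0.0, -0.2]
width: 0.0512
finger_force: 0.0
time: 2.3
eef_pos: [0.5033, -0.1653, 0.1075]
eef_rot: [-3.139, 0.023, 0.016]
contact_force: [-1.7, 0.5, 0.2]
width: 0.0511
finger_force: 0.0
2.3 [ 0.50326357 -0.1652601   0.10745894] [[0.9998, -0.0149, -0.0104], [-0.0148, -0.9999, 0.0027], [-0.0105, -0.0025, -0.9999]] [-1.72461345  0.51276111  0.24886918] 0.051101912590425826
[0.048 0.018 0.82 ]
```

View pics/s1.png

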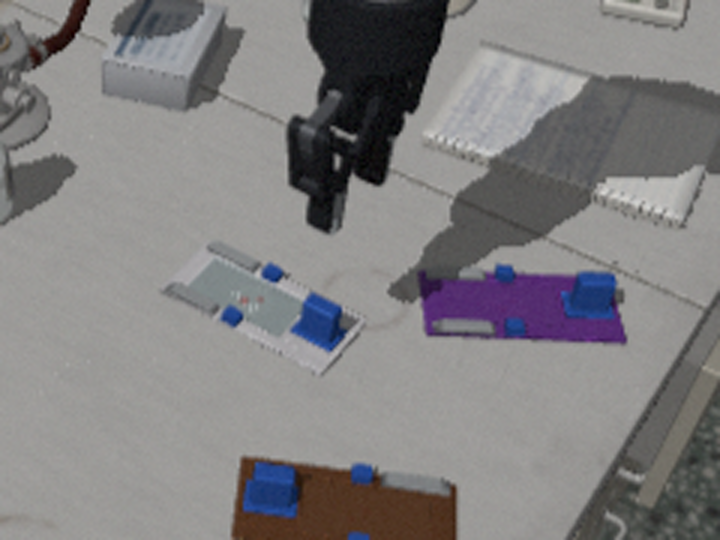

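```bash
python3 -m creep '[{"fingers":0.4,"tx":0,"ty":0,"tz":0.2,"rx":0,"ry":0,"rz":0},{"fingers":0.4,"tx":0,"ty":0,"tz":0.4,"rx":0,"ry":0,"rz":0},{"fingers":0.4,"tx":0,"ty":0,"tz":0.5,"rx":0,"ry":0,"rz":0},{"fingers":0.4,"tx":0,"ty":0,"tz":0.5,"rx":0,"ry":0,"rz":0},{"fingers":0.4,"tx":0,"ty":0,"tz":0.5,"rx":0,"ry":0,"rz":0}]'
python3 - <<'E'
from h import *
s=ctrl.state();p=s["eef_pos"];M=R.from_rotvec(s["eef_rot"]).as_matrix()
print(p,M.round(4).tolist())
print((M.T@(np.array([.508,-.1673,.009])-p)/.12).round(3))
import cv2
for i in range(1):
  im=ctrl.get_image("top")[:,:,::-1]; cv2.imwrite("pics/t2.png",cv2.resize(im[200:320,310:430],None,fx=5,fy=5,interpolation=cv2.INTER_CUBIC))
E
```

```text
time: 2.77
eef_pos: [0.5087, -0.1672, 0.0544]
eef_rot: [3.141, -0.025, 0.002]
contact_force: [-0.4, 0.9, 1.3]
width: 0.0511
finger_force: 0.0
[ 0.50868546 -0.16715423  0.05437892] [[0.9999, -0.016, 0.001], [-0.016, -0.9999, -0.0003], [0.001, 0.0003, -1.0]]
[-0.006  0.001  0.378]
```

View pics/t2.png

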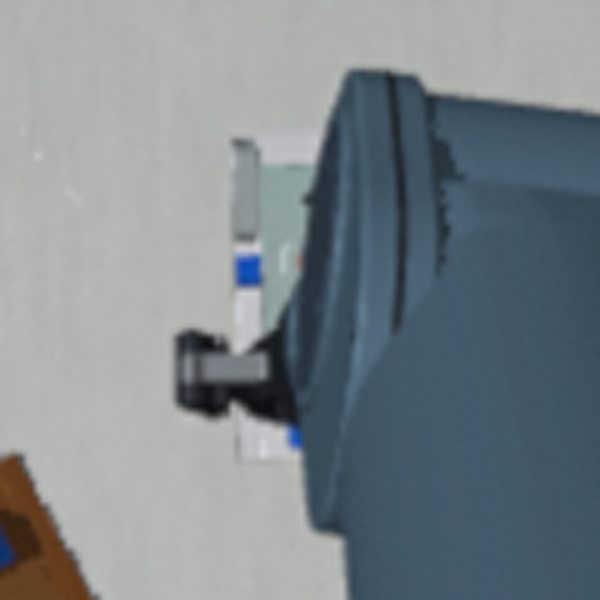

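The arm hides most of the carrier. The left finger is at about (220,370), beside the fin at (295,435) and in line with it once height parallax is allowed for. I'll descend and grip.

```bash
python3 -m creep '[{"fingers":0.4,"tx":-0.006,"ty":0,"tz":0.2,"rx":0,"ry":0,"rz":0},{"fingers":0.4,"tx":-0.006,"ty":0,"tz":0.33,"rx":0,"ry":0,"rz":0},{"fingers":0.4,"tx":-0.006,"ty":0,"tz":0.37,"rx":0,"ry":0,"rz":0},{"fingers":0.4,"tx":-0.006,"ty":0,"tz":0.37,"rx":0,"ry":0,"rz":0},{"fingers":1,"tx":-0.006,"ty":0,"tz":0.37,"rx":0,"ry":0,"rz":0},{"fingers":1,"tx":-0.006,"ty":0,"tz":0.37,"rx":0,"ry":0,"rz":0},{"fingers":1,"tx":-0.006,"ty":0,"tz":0.37,"rx":0,"ry":0,"rz":0},{"fingers":1,"tx":-0.006,"ty":0,"tz":0.37,"rx":0,"ry":0,"rz":0}]' 35
python3 -m creep '[{"fingers":1,"tx":0,"ty":0,"tz":0,"rx":0,"ry":0,"rz":0},{"fingers":1,"tx":0,"ty":0,"tz":0,"rx":0,"ry":0,"rz":0},{"fingers":1,"tx":0,"ty":0,"tz":0,"rx":0,"ry":0,"rz":0},{"fingers":1,"tx":0,"ty":0,"tz":0,"rx":0,"ry":0,"rz":0}]'
```

```text
time: 3.48
eef_pos: [0.5081, -0.1671, 0.0099]
eef_rot: [3.141, -0.025, 0.003]
contact_force: [-1.4, -0.0, 6.1]
width: 0.0119
finger_force: 34.1
time: 3.82
eef_pos: [0.5081, -0.1671, 0.0099]
eef_rot: [3.141, -0.025, 0.003]
contact_force: [-0.9, 0.3, 6.9]
width: 0.012
finger_force: 34.1
```

```bash
python3 -m creep '[{"fingers":1,"tx":0,"ty":0,"tz":-0.08,"rx":0,"ry":0,"rz":0},{"fingers":1,"tx":0,"ty":0,"tz":-0.25,"rx":0,"ry":0,"rz":0},{"fingers":1,"tx":0,"ty":0,"tz":-0.45,"rx":0,"ry":0,"rz":0},{"fingers":1,"tx":-0.1,"ty":-0.2,"tz":-0.6,"rx":0,"ry":0,"rz":0},{"fingers":1,"tx":-0.25,"ty":-0.45,"tz":-0.7,"rx":0,"ry":0,"rz":0},{"fingers":1,"tx":-0.4,"ty":-0.7,"tz":-0.7,"rx":0,"ry":0,"rz":0},{"fingers":1,"tx":-0.55,"ty":-0.95,"tz":-0.7,"rx":0,"ry":0,"rz":0},{"fingers":1,"tx":-0.59,"ty":-1,"tz":-0.7,"rx":0,"ry":0,"rz":0}]' && python3 -m creep '[{"fingers":1,"tx":0,"ty":-0.2,"tz":0,"rx":0,"ry":0,"rz":-0.01},{"fingers":1,"tx":0,"ty":-0.45,"tz":0,"rx":0,"ry":0,"rz":-0.03},{"fingers":1,"tx":0,"ty":-0.7,"tz":0,"rx":0,"ry":0,"rz":-0.06},{"fingers":1,"tx":0,"ty":-0.9,"tz":0,"rx":0,"ry":0,"rz":-0.08},{"fingers":1,"tx":0,"ty":-1,"tz":0,"rx":0,"ry":0,"rz":-0.095},{"fingers":1,"tx":0,"ty":-1,"tz":0,"rx":0,"ry":0,"rz":-0.095},{"fingers":1,"tx":0,"ty":-1,"tz":0,"rx":0,"ry":0,"rz":-0.095},{"fingers":1,"tx":0,"ty":-1,"tz":0,"rx":0,"ry":0,"rz":-0.095}]'
python3 - <<'E'
from h import *
s=ctrl.state();p=s["eef_pos"];M=R.from_rotvec(s["eef_rot"]).as_matrix()
print(p,M.round(4).tolist())
print((M.T@(np.array([.4423,.1328,.07])-p)/.12).round(3))
import cv2
im=ctrl.get_image("top")[:,:,::-1];cv2.imwrite("pics/t3f.png",im); cv2.imwrite("pics/t3.png",cv2.resize(im[180:340,150:350],None,fx=3.75,fy=3.75,interpolation=cv2.INTER_CUBIC))
im=ctrl.get_image("scene")[:,:,::-1]; cv2.imwrite("pics/s3.png",cv2.resize(im[200:400,180:440],None,fx=3,fy=3,interpolation=cv2.INTER_CUBIC))
E
```

```text
time: 4.48
eef_pos: [0.4351, -0.041, 0.0933]
eef_rot: [-3.14, 0.016, 0.003]
contact_force: [-0.5, 0.7, -1.3]
width: 0.0118
finger_force: 34.2
time: 5.15
eef_pos: [0.4402, 0.0725, 0.0927]
eef_rot: [3.11, 0.438, -0.001]
contact_force: [0.2, -0.1, -0.2]
width: 0.0115
finger_force: 34.3
[0.44015553 0.07247206 0.09271022] [[0.9612, 0.2759, -0.0004], [0.2759, -0.9612, -0.0011], [-0.0007, 0.001, -1.0]]
[ 0.156 -0.478  0.189]
```

View pics/s3.png

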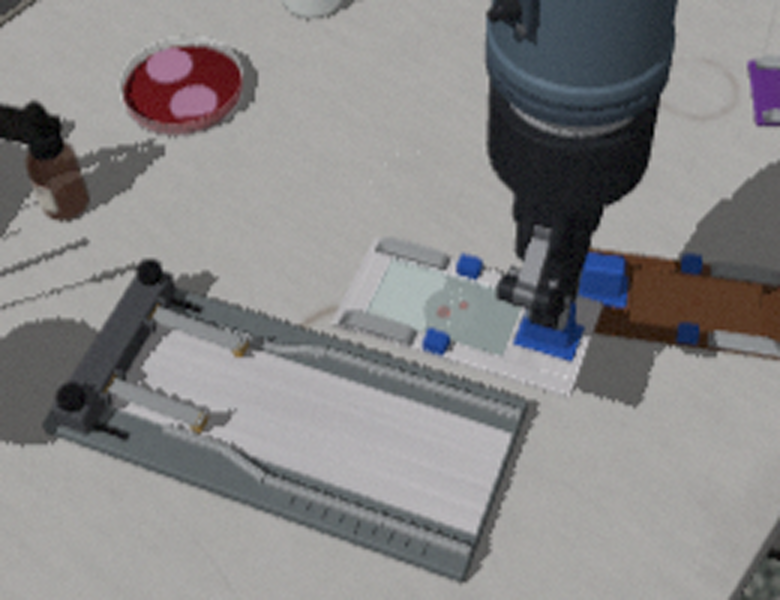

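The carrier is held level above the stage, pointing at the clips; the noses are at crop (240,348) and (200,423). I'll refine the stage pose with both cameras and check it with an overlay.

Run:
```python
from h import *
import cv2
S=lambda u,v:(160+u/4-.4,190+v/4-.4); Q=lambda u,v:(180+u/3-.33,200+v/3-.33)
ot=[(-115,58,0),(-115,-58,0),(150,-58,0),(40,33.5,6),(40,-33.5,6)];pt=[S(160,550),S(378,493),S(243,15),S(118,245),S(255,222)]
os=[(-115,58,0),(-115,-58,0),(-115,42,0),(10,42,6),(10,-42,6)];ps=[Q(467,570),Q(529,404),Q(472,533),Q(265,470),Q(345,347)]
print(fit(ot,pt,[.54,.16,.28],.014)); v,r=fit(os,ps,[.54,.16,.28],.014,"scene");print(v,r)
def joint(v):
    o=[]
    for ob,px,cam in((ot,pt,"top"),(os,ps,"scene")):
        ob=np.array(ob)/1000;c,s=np.cos(v[2]),np.sin(v[2])
        o.append((w2p(np.c_[v[0]+c*ob[:,0]-s*ob[:,1],v[1]+s*ob[:,0]+c*ob[:,1],ob[:,2]+.014],cam)-px).ravel())
    return np.concatenate(o)
v=least_squares(joint,v,loss="soft_l1").x;print("joint",v)
out=np.zeros((600,800,3),np.uint8)
for cam,f,(x0,y0,w,h),k,X in(("top","top0",(160,190,100,150),4,0),("scene","scene0",(190,270,180,130),2.2,402)):
    im=cv2.resize(cv2.imread(f"pics/{f}.png")[y0:y0+h,x0:x0+w],None,fx=k,fy=k,interpolation=cv2.INTER_CUBIC)
    for L in([(-115,58,0),(-115,-58,0),(150,-58,0),(150,58,0),(-115,58,0)],[(-115,42,6),(10,42,6),(40,33.5,6),(79,33.5,6)],[(-115,-42,6),(10,-42,6),(40,-33.5,6),(79,-33.5,6)],[(-115,0,0),(79,0,0)]):
        ob=np.array(L)/1000;c,s=np.cos(v[2]),np.sin(v[2])
        p=w2p(np.c_[v[0]+c*ob[:,0]-s*ob[:,1],v[1]+s*ob[:,0]+c*ob[:,1],ob[:,2]+.014],cam)
        cv2.polylines(im,[(((p-[x0,y0]+.5)*k)).astype(int)],False,(0,0,255),1)
    out[:im.shape[0],X:X+im.shape[1]]=im[:,:800-X]
cv2.imwrite("pics/ov.png",out)
```

```text
(array([0.54297793, 0.16223803, 0.27804937]), array([[-0.9,  2.8],
       [ 0.3, -0.1],
       [ 0.3, -2.3],
       [ 1.6,  1.7],
       [-1.1, -2. ]]))
[0.54303873 0.16216668 0.28417795] [[-0.9  0.4]
 [ 0.4 -3.2]
 [ 0.7  3.9]
 [ 0.8 -1.3]
 [-6.1  0.2]]
joint [0.54294409 0.16207379 0.27973484]
```

View pics/ov.png

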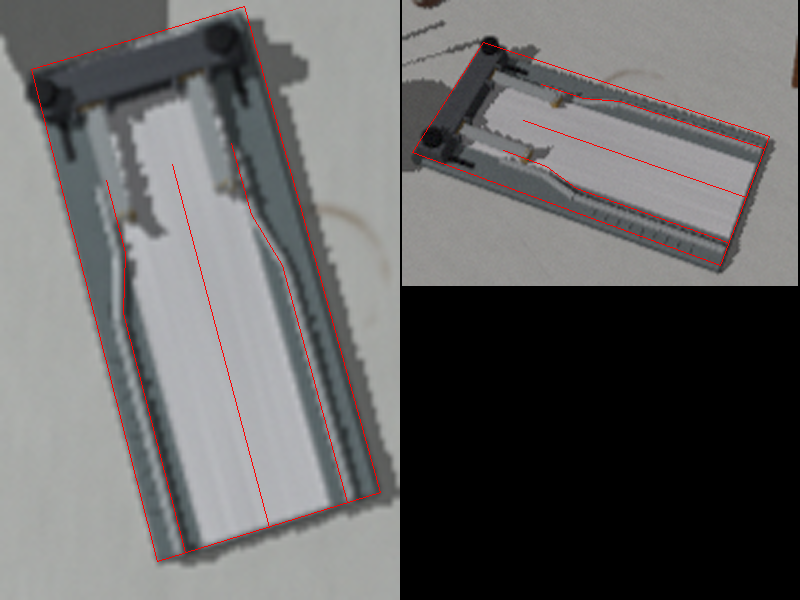

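```bash
python3 -m creep '[{"fingers":1,"tx":0.06,"ty":-0.16,"tz":0,"rx":0,"ry":0,"rz":0},{"fingers":1,"tx":0.12,"ty":-0.33,"tz":0,"rx":0,"ry":0,"rz":0},{"fingers":1,"tx":0.17,"ty":-0.482,"tz":0,"rx":0,"ry":0,"rz":0},{"fingers":1,"tx":0.17,"ty":-0.482,"tz":0.1,"rx":0,"ry":0,"rz":0},{"fingers":1,"tx":0.17,"ty":-0.482,"tz":0.25,"rx":0,"ry":0,"rz":0},{"fingers":1,"tx":0.17,"ty":-0.482,"tz":0.4,"rx":0,"ry":0,"rz":0},{"fingers":1,"tx":0.17,"ty":-0.482,"tz":0.45,"rx":0,"ry":0,"rz":0},{"fingers":1,"tx":0.17,"ty":-0.482,"tz":0.45,"rx":0,"ry":0,"rz":0}]'
python3 - <<'E'
from h import *
s=ctrl.state();p=s["eef_pos"];M=R.from_rotvec(s["eef_rot"]).as_matrix()
print(p,M.round(4).tolist())
v=(.5429,.1621,.2797);c,q=np.cos(v[2]),np.sin(v[2]);d=p[:2]-v[:2];print("tool in stage",c*d[0]+q*d[1],-q*d[0]+c*d[1])
import cv2
im=ctrl.get_image("top")[:,:,::-1]; a=cv2.resize(im[190:340,160:270],None,fx=4,fy=4,interpolation=cv2.INTER_CUBIC)
im=ctrl.get_image("scene")[:,:,::-1]; b=cv2.resize(im[230:400,190:370],None,fx=2,fy=2,interpolation=cv2.INTER_CUBIC)
o=np.zeros((600,800,3),np.uint8);o[:,:440]=a;o[:340,440:]=b;cv2.imwrite("pics/p4.png",o)
E
```

```text
time: 5.92
eef_pos: [0.4426, 0.1342, 0.0375]
eef_rot: [3.11, 0.44, -0.005]
contact_force: [-0.6, -0.1, -0.4]
width: 0.0119
finger_force: 34.3
[0.44259951 0.13415298 0.0374836 ] [[0.9608, 0.2774, -0.003], [0.2774, -0.9608, -0.0015], [-0.0033, 0.0007, -1.0]]
tool in stage -0.1041178980942579 0.0008287389635760999
```

View pics/p4.png

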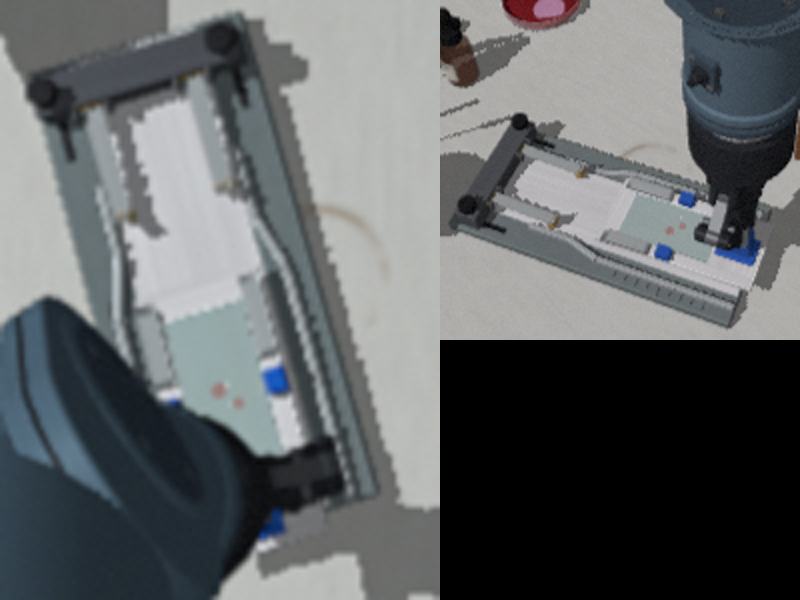

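```bash
python3 -m creep '[{"fingers":1,"tx":0,"ty":0,"tz":0.04,"rx":0,"ry":0,"rz":0},{"fingers":1,"tx":0,"ty":0,"tz":0.08,"rx":0,"ry":0,"rz":0},{"fingers":1,"tx":0,"ty":0,"tz":0.1,"rx":0,"ry":0,"rz":0},{"fingers":1,"tx":0,"ty":0,"tz":0.1,"rx":0,"ry":0,"rz":0},{"fingers":1,"tx":0,"ty":0,"tz":0.1,"rx":0,"ry":0,"rz":0}]'
python3 -m creep '[{"fingers":1,"tx":0,"ty":0,"tz":0.005,"rx":0,"ry":0,"rz":0},{"fingers":1,"tx":0,"ty":0,"tz":0.008,"rx":0,"ry":0,"rz":0},{"fingers":1,"tx":0,"ty":0,"tz":0.008,"rx":0,"ry":0,"rz":0}]'
```

```text
time: 6.43
eef_pos: [0.4436, 0.1355, 0.0267]
eef_rot: [3.11, 0.442, -0.0]
contact_force: [-0.1, 0.1, -1.1]
width: 0.0117
finger_force: 34.3
time: 6.68
eef_pos: [0.4437, 0.1356, 0.0258]
eef_rot: [-3.11, -0.442, -0.0]
contact_force: [0.6, -0.1, -1.9]
width: 0.0117
finger_force: 34.3
```

```bash
python3 -m creep '[{"fingers":1,"tx":0,"ty":0.014,"tz":0,"rx":0,"ry":0,"rz":0.001},{"fingers":1,"tx":0,"ty":0.014,"tz":0.005,"rx":0,"ry":0,"rz":0.001},{"fingers":1,"tx":0,"ty":0.014,"tz":0.01,"rx":0,"ry":0,"rz":0.001},{"fingers":1,"tx":0,"ty":0.014,"tz":0.01,"rx":0,"ry":0,"rz":0.001}]'
python3 -m creep '[{"fingers":1,"tx":0,"ty":0,"tz":0.004,"rx":0,"ry":0,"rz":0},{"fingers":1,"tx":0,"ty":0,"tz":0.008,"rx":0,"ry":0,"rz":0},{"fingers":1,"tx":0,"ty":0,"tz":0.008,"rx":0,"ry":0,"rz":0}]'
```

```text
time: 7.02
eef_pos: [0.4441, 0.1338, 0.0245]
eef_rot: [3.111, 0.437, -0.0]
contact_force: [0.6, 0.3, -1.3]
width: 0.0117
finger_force: 34.4
time: 7.27
eef_pos: [0.4442, 0.1339, 0.0239]
eef_rot: [3.111, 0.438, 0.0]
contact_force: [-1.8, -0.7, 5.3]
width: 0.0122
finger_force: 35.4
```

```bash
python3 -m creep '[{"fingers":1,"tx":0,"ty":0,"tz":-0.003,"rx":0,"ry":0,"rz":0},{"fingers":1,"tx":0,"ty":0,"tz":-0.003,"rx":0,"ry":0,"rz":0},{"fingers":1,"tx":0.05,"ty":0,"tz":-0.003,"rx":0,"ry":0,"rz":0},{"fingers":1,"tx":0.1,"ty":0,"tz":-0.003,"rx":0,"ry":0,"rz":0},{"fingers":1,"tx":0.15,"ty":0,"tz":-0.003,"rx":0,"ry":0,"rz":0},{"fingers":1,"tx":0.2,"ty":0,"tz":-0.003,"rx":0,"ry":0,"rz":0},{"fingers":1,"tx":0.25,"ty":0,"tz":-0.003,"rx":0,"ry":0,"rz":0},{"fingers":1,"tx":0.25,"ty":0,"tz":-0.003,"rx":0,"ry":0,"rz":0}]'
cat > st.py <<'E'
from h import *
s=ctrl.state();p=s["eef_pos"];M=R.from_rotvec(s["eef_rot"]).as_matrix();f=s["contact_force"]
v=(.5429,.1621,.2797);c,q=np.cos(v[2]),np.sin(v[2]);d=p[:2]-v[:2]
print("t",s["time"],"carrier x %.4f y %.4f z %.4f yaw %.4f"%(c*d[0]+q*d[1]+.038,-q*d[0]+c*d[1],p[2]-.0239,np.arctan2(M[1,0],M[0,0])-v[2]),"F along %.1f side %.1f up %.1f"%(c*f[0]+q*f[1],-q*f[0]+c*f[1],f[2]),"tq",s["wrist_torque"].round(2),"tilt",M[2,:2].round(4))
E
python3 st.py
```

```text
time: 7.93
eef_pos: [0.4748, 0.1428, 0.024]
eef_rot: [-3.11, -0.437, -0.003]
contact_force: [0.6, 0.5, -0.8]
width: 0.012
finger_force: 34.4
t 7.9333 carrier x -0.0328 y 0.0003 z 0.0001 yaw -0.0005 F along 0.7 side 0.3 up -0.8 tq [ 0.01 -0.04 -0.06] tilt [ 0.0019 -0.0004]
```

```bash
python3 -m creep '[{"fingers":1,"tx":0.03,"ty":0,"tz":0.002,"rx":0,"ry":0,"rz":0},{"fingers":1,"tx":0.06,"ty":0,"tz":0.002,"rx":0,"ry":0,"rz":0},{"fingers":1,"tx":0.08,"ty":0,"tz":0.002,"rx":0,"ry":0,"rz":0},{"fingers":1,"tx":0.08,"ty":0,"tz":0.002,"rx":0,"ry":0,"rz":0}]' | grep force; python3 st.py
python3 -m creep '[{"fingers":1,"tx":0.03,"ty":0,"tz":0,"rx":0,"ry":0,"rz":0},{"fingers":1,"tx":0.06,"ty":0,"tz":0,"rx":0,"ry":0,"rz":0},{"fingers":1,"tx":0.06,"ty":0,"tz":0,"rx":0,"ry":0,"rz":0}]' | grep force; python3 st.py
python3 -m creep '[{"fingers":1,"tx":0.03,"ty":0,"tz":0,"rx":0,"ry":0,"rz":0},{"fingers":1,"tx":0.06,"ty":0,"tz":0,"rx":0,"ry":0,"rz":0},{"fingers":1,"tx":0.06,"ty":0,"tz":0,"rx":0,"ry":0,"rz":0}]' | grep force; python3 st.py
```

```text
contact_force: [-0.1, -1.2, 4.4]
finger_force: 35.2
t 8.2667 carrier x -0.0244 y 0.0002 z 0.0001 yaw -0.0002 F along -0.5 side -1.1 up 4.4 tq [-0.   -0.06  0.  ] tilt [ 0.0009 -0.0001]
contact_force: [-3.0, -0.7, 8.5]
finger_force: 35.9
t 8.5167 carrier x -0.0184 y 0.0001 z -0.0000 yaw -0.0002 F along -3.1 side 0.1 up 8.5 tq [-0.23  0.53  0.04] tilt [-0.0014  0.0003]
contact_force: [-6.8, -1.6, 14.0]
finger_force: 36.7
t 8.7667 carrier x -0.0129 y -0.0000 z -0.0001 yaw -0.0002 F along -7.0 side 0.3 up 14.0 tq [-0.55  1.52  0.01] tilt [-0.0046  0.0009]
```

```bash
python3 -m creep '[{"fingers":1,"tx":0,"ty":0,"tz":-0.005,"rx":0,"ry":0,"rz":0},{"fingers":1,"tx":0.02,"ty":0,"tz":-0.005,"rx":0,"ry":0,"rz":0},{"fingers":1,"tx":0.02,"ty":0,"tz":-0.005,"rx":0,"ry":0,"rz":0}]' | grep force; python3 st.py
python3 -m creep '[{"fingers":1,"tx":0.02,"ty":0,"tz":0,"rx":0,"ry":0,"rz":0},{"fingers":1,"tx":0.04,"ty":0,"tz":0,"rx":0,"ry":0,"rz":0},{"fingers":1,"tx":0.04,"ty":0,"tz":0,"rx":0,"ry":0,"rz":0}]' | grep force; python3 st.py
```

```text
contact_force: [-4.1, -0.7, 5.7]
finger_force: 35.3
t 9.0167 carrier x -0.0102 y 0.0000 z 0.0000 yaw -0.0002 F along -4.2 side 0.5 up 5.7 tq [-0.27  0.86 -0.02] tilt [-0.0037  0.0005]
contact_force: [-2.2, -0.8, 3.8]
finger_force: 35.1
t 9.2667 carrier x -0.0045 y 0.0000 z 0.0001 yaw -0.0003 F along -2.4 side -0.1 up 3.8 tq [-0.17  0.59  0.02] tilt [-0.002   0.0003]
```

```bash
python3 -m creep '[{"fingers":1,"tx":0.03,"ty":0,"tz":0,"rx":0,"ry":0,"rz":0},{"fingers":1,"tx":0.06,"ty":0,"tz":0,"rx":0,"ry":0,"rz":0},{"fingers":1,"tx":0.09,"ty":0,"tz":0,"rx":0,"ry":0,"rz":0},{"fingers":1,"tx":0.12,"ty":0,"tz":0,"rx":0,"ry":0,"rz":0},{"fingers":1,"tx":0.12,"ty":0,"tz":0,"rx":0,"ry":0,"rz":0}]' | grep force; python3 st.py
python3 -m creep '[{"fingers":1,"tx":0.03,"ty":0,"tz":0,"rx":0,"ry":0,"rz":0},{"fingers":1,"tx":0.06,"ty":0,"tz":0,"rx":0,"ry":0,"rz":0},{"fingers":1,"tx":0.06,"ty":0,"tz":0,"rx":0,"ry":0,"rz":0}]' | grep force; python3 st.py
python3 - <<'E'
from h import *
import cv2
im=ctrl.get_image("scene")[:,:,::-1]; cv2.imwrite("pics/s5.png",cv2.resize(im[260:380,190:350],None,fx=5,fy=5,interpolation=cv2.INTER_CUBIC))
E
```

```text
contact_force: [0.1, 0.2, -2.1]
finger_force: 34.3
t 9.6833 carrier x 0.0117 y 0.0002 z 0.0002 yaw -0.0004 F along 0.1 side 0.1 up -2.1 tq [-0.09  0.1  -0.  ] tilt [ 0.0007 -0.0002]
contact_force: [-0.2, -0.0, -1.9]
finger_force: 34.2
t 9.9333 carrier x 0.0190 y 0.0002 z 0.0003 yaw -0.0003 F along -0.2 side 0.0 up -1.9 tq [-0.11  0.14  0.03] tilt [ 0.0009 -0.0002]
```

View pics/s5.png

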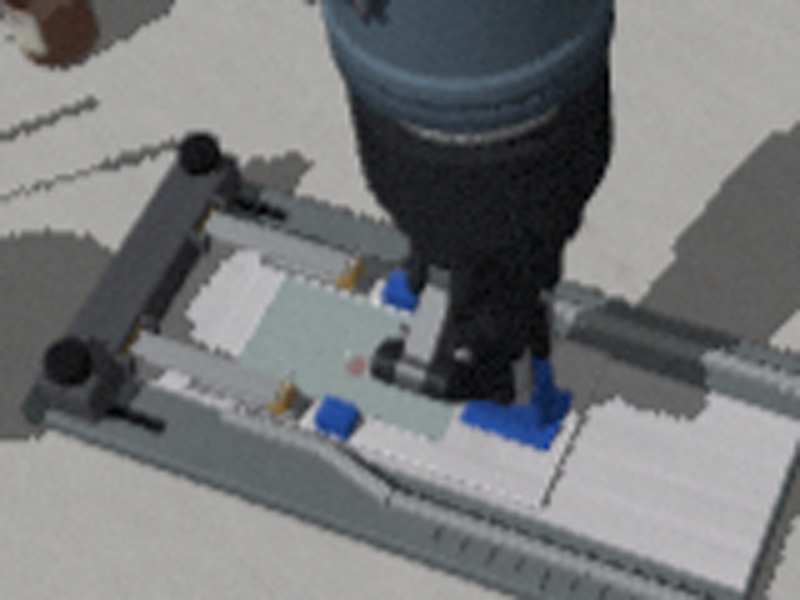

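The noses at (285,395) and (350,272) are on the lands, with the blue shoulders about 8 mm behind them. I'll advance in small steps.

```bash
python3 -m creep '[{"fingers":1,"tx":0.01,"ty":0,"tz":0.002,"rx":0,"ry":0,"rz":0},{"fingers":1,"tx":0.02,"ty":0,"tz":0.002,"rx":0,"ry":0,"rz":0},{"fingers":1,"tx":0.03,"ty":0,"tz":0.002,"rx":0,"ry":0,"rz":0},{"fingers":1,"tx":0.03,"ty":0,"tz":0.002,"rx":0,"ry":0,"rz":0}]' | grep force; python3 st.py
python3 -m creep '[{"fingers":1,"tx":0.01,"ty":0,"tz":0,"rx":0,"ry":0,"rz":0},{"fingers":1,"tx":0.02,"ty":0,"tz":0,"rx":0,"ry":0,"rz":0},{"fingers":1,"tx":0.02,"ty":0,"tz":0,"rx":0,"ry":0,"rz":0}]' | grep force; python3 st.py
```

```text
contact_force: [-1.3, 0.2, -1.2]
finger_force: 34.3
t 10.3167 carrier x 0.0221 y 0.0002 z 0.0002 yaw -0.0002 F along -1.2 side 0.6 up -1.2 tq [-0.07  0.28 -0.02] tilt [ 0.0006 -0.0001]
contact_force: [2.3, 1.2, -2.3]
finger_force: 34.1
t 10.5667 carrier x 0.0256 y 0.0002 z 0.0004 yaw -0.0004 F along 2.6 side 0.5 up -2.3 tq [ 0.1  -0.34  0.02] tilt [ 0.0026 -0.0003]
```

```bash
python3 -m creep '[{"fingers":1,"tx":0.005,"ty":0,"tz":0,"rx":0,"ry":0,"rz":0},{"fingers":1,"tx":0.01,"ty":0,"tz":0,"rx":0,"ry":0,"rz":0},{"fingers":1,"tx":0.01,"ty":0,"tz":0,"rx":0,"ry":0,"rz":0}]' | grep force; python3 st.py
python3 -m creep '[{"fingers":1,"tx":0.005,"ty":0,"tz":0,"rx":0,"ry":0,"rz":0},{"fingers":1,"tx":0.01,"ty":0,"tz":0,"rx":0,"ry":0,"rz":0},{"fingers":1,"tx":0.01,"ty":0,"tz":0,"rx":0,"ry":0,"rz":0}]' | grep force; python3 st.py
```

```text
contact_force: [2.0, 0.7, -1.4]
finger_force: 34.1
t 10.8167 carrier x 0.0260 y 0.0002 z 0.0003 yaw -0.0002 F along 2.1 side 0.1 up -1.4 tq [ 0.16 -0.42 -0.03] tilt [ 0.0012 -0.0002]
contact_force: [0.2, 0.4, -1.6]
finger_force: 34.2
t 11.0667 carrier x 0.0267 y 0.0002 z 0.0002 yaw -0.0002 F along 0.3 side 0.3 up -1.6 tq [ 0.03 -0.33 -0.03] tilt [ 0.0002 -0.    ]
```

```bash
python3 -m creep '[{"fingers":1,"tx":0.005,"ty":0,"tz":0,"rx":0,"ry":0,"rz":0},{"fingers":1,"tx":0.01,"ty":0,"tz":0,"rx":0,"ry":0,"rz":0},{"fingers":1,"tx":0.01,"ty":0,"tz":0,"rx":0,"ry":0,"rz":0}]' | grep force; python3 st.py
python3 -m creep '[{"fingers":1,"tx":0.005,"ty":0,"tz":0,"rx":0,"ry":0,"rz":0},{"fingers":1,"tx":0.005,"ty":0,"tz":0,"rx":0,"ry":0,"rz":0}]' | grep force; python3 st.py
python3 - <<'E'
from h import *
import cv2
im=ctrl.get_image("scene")[:,:,::-1]; cv2.imwrite("pics/s6.png",cv2.resize(im[290:360,200:300],None,fx=8,fy=8,interpolation=cv2.INTER_CUBIC))
E
```

```text
contact_force: [1.3, 0.2, -1.9]
finger_force: 34.2
t 11.3167 carrier x 0.0278 y 0.0002 z 0.0001 yaw -0.0002 F along 1.3 side -0.2 up -1.9 tq [ 0.12 -0.25 -0.04] tilt [ 0.0001 -0.    ]
contact_force: [1.0, 0.0, -0.3]
finger_force: 34.4
t 11.4833 carrier x 0.0282 y 0.0002 z 0.0001 yaw -0.0002 F along 1.0 side -0.2 up -0.3 tq [ 0.05 -0.09  0.03] tilt [-0.0003  0.    ]
```

View pics/s6.png

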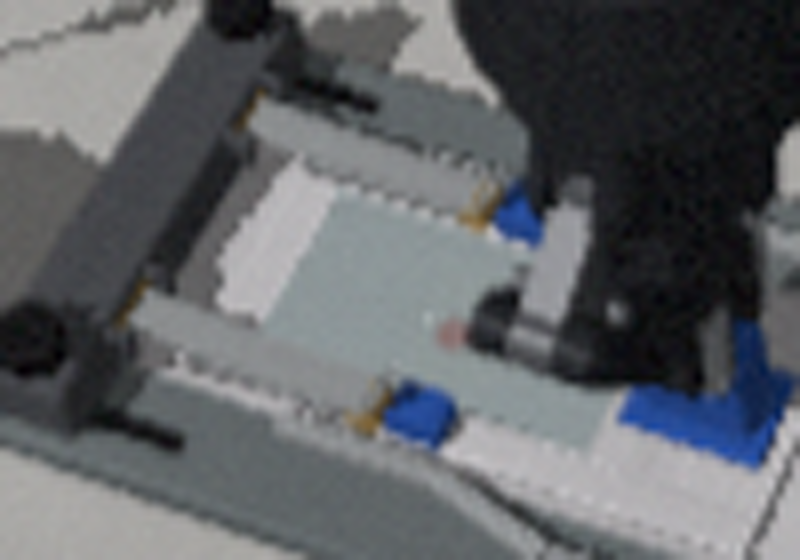

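Both noses are down at (370,410) and (480,205), touching or almost touching the blue shoulders. One more small nudge until the shoulders touch.

```bash
python3 -m creep '[{"fingers":1,"tx":0.004,"ty":0,"tz":0,"rx":0,"ry":0,"rz":0},{"fingers":1,"tx":0.008,"ty":0,"tz":0,"rx":0,"ry":0,"rz":0},{"fingers":1,"tx":0.008,"ty":0,"tz":0,"rx":0,"ry":0,"rz":0}]' | grep force; python3 st.py
python3 -m creep '[{"fingers":1,"tx":0.005,"ty":0,"tz":0,"rx":0,"ry":0,"rz":0},{"fingers":1,"tx":0.005,"ty":0,"tz":0,"rx":0,"ry":0,"rz":0}]' | grep force; python3 st.py
```

```text
contact_force: [-2.3, -0.1, 1.7]
finger_force: 34.9
t 11.7833 carrier x 0.0285 y 0.0001 z 0.0001 yaw -0.0002 F along -2.3 side 0.5 up 1.7 tq [-0.17  0.54  0.03] tilt [-0.0015  0.0002]
contact_force: [-2.9, -0.8, 4.2]
finger_force: 35.0
t 11.95 carrier x 0.0294 y 0.0001 z 0.0001 yaw -0.0002 F along -3.1 side 0.1 up 4.2 tq [-0.16  0.65  0.02] tilt [-0.001   0.0001]
```

The shoulders are meeting the noses at about 3 N. Releasing and lifting straight up.

```bash
python3 -m creep '[{"fingers":0.65,"tx":0,"ty":0,"tz":0,"rx":0,"ry":0,"rz":0},{"fingers":0.65,"tx":0,"ty":0,"tz":0,"rx":0,"ry":0,"rz":0},{"fingers":0.65,"tx":0,"ty":0,"tz":0,"rx":0,"ry":0,"rz":0},{"fingers":0.65,"tx":0,"ty":0,"tz":0,"rx":0,"ry":0,"rz":0}]' | grep -E "force|width"
python3 -m creep '[{"fingers":0.65,"tx":0,"ty":0,"tz":-0.1,"rx":0,"ry":0,"rz":0},{"fingers":0.65,"tx":0,"ty":0,"tz":-0.3,"rx":0,"ry":0,"rz":0},{"fingers":0.65,"tx":0,"ty":0,"tz":-0.6,"rx":0,"ry":0,"rz":0},{"fingers":0.65,"tx":0,"ty":0,"tz":-0.9,"rx":0,"ry":0,"rz":0},{"fingers":0.65,"tx":-0.2,"ty":0.3,"tz":-1,"rx":0,"ry":0,"rz":0},{"fingers":0.65,"tx":-0.4,"ty":0.6,"tz":-1,"rx":0,"ry":0,"rz":0},{"fingers":0.65,"tx":-0.6,"ty":0.9,"tz":-1,"rx":0,"ry":0,"rz":0},{"fingers":0.65,"tx":-0.6,"ty":1,"tz":-1,"rx":0,"ry":0,"rz":0}]'
python3 - <<'E'
from h import *
import cv2
im=ctrl.get_image("scene")[:,:,::-1]; b=cv2.resize(im[270:390,190:350],None,fx=5,fy=5,interpolation=cv2.INTER_CUBIC)
cv2.imwrite("pics/f7.png",b)
E
```

```text
contact_force: [0.3, -0.7, -0.6]
width: 0.0299
finger_force: 0.0
time: 12.95
eef_pos: [0.4962, 0.019, 0.145]
eef_rot: [3.109, 0.43, -0.003]
contact_force: [-0.7, -0.3, -0.5]
width: 0.0296
finger_force: 0.0
```

View pics/f7.png

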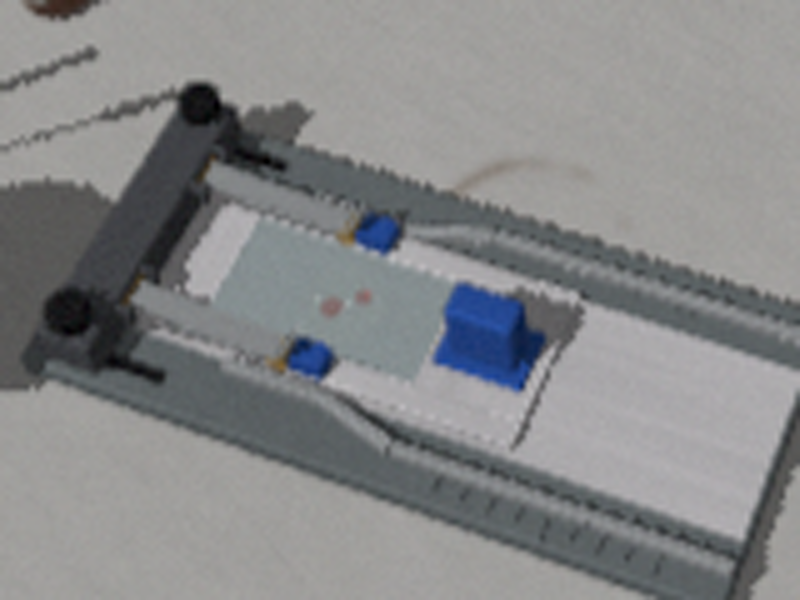

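The picture shows the carrier flat and straight on the bed. Both noses, at (280,358) and (350,235), are in front of the blue shoulders, and the gripper is clear.

```bash
python3 -c "
from workcell import ctrl
print(ctrl.close_job())"
```

```text
the job is handed in; nothing more can be done
None
```

The carrier is home at about stage x = +29 mm, flat and straight, with both clips snapped into its notches and the gripper clear; I handed the job in at about 13 s, and no verdict was returned.

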